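Open zero of the test tweezers at the sense resistor

TASK

Lift the resistor board off the sloping soldering stand and lower it on edge into the empty slot of the rack, the one nearest you, resistor side towards you, letting go only once it rests on the slot's floor. Then, for the meter's open zero, pick up the test tweezers, squeeze them until the tips stand 12 mm apart (pointer on the line of their gap gauge), and hold them clear of everything with the tips pointing squarely at the resistor from about two centimetres in front, at its height and one to either side of its middle. Finish while still holding them steady there at that gap; never touch the board with the tweezers, and leave the other boards, the contactor and the multimeter where they are.

Things in the scene. Friction and masses are not known exactly. Their poses are not given: they have to be found in the camera images.
- board: Circuit board, 100 mm wide (y), 85 mm high (z), 4 mm thick (x), about 110 g, a round aluminium rail (10 mm diameter, 96 mm long) along its top edge. Origin: middle of the bottom edge; z runs up the board to the rail, -x points out of the face with the resistor and other parts (up to 12 mm high). It starts in the stand, leaning back 20 degrees, resistor side to the robot.
- rail (a point): Middle of the board's round top rail, on its axis, 88 mm above the board's bottom edge; the rail runs along the board's y.
- resistor (a point): Front of the sense resistor, a black block with two metal end caps, 14 mm wide, 10 mm high, 5 mm thick, in the middle of the board's width, 45 mm above its bottom edge. Axes as the board's: -x out of the face.
- stand: Fixed sheet-metal soldering stand that holds the board: base 105 x 90 mm, 4 mm thick, a lip 14 mm high in front of the board's foot, and a 76 mm wide back plate behind the board, sloping back (+x) 20 degrees, that ends 58 mm up the slope, so that the rail and the upper 25 mm of the board stand clear above it.
- rack: Fixed rack of black plastic, 170 mm (x) by 120 mm (y): two combs with three slots along y, at x = -50, 0, +50 mm. Slots are 6 mm wide between 32 mm high teeth with rounded tops; floor 6 mm above the bench; cheeks leave 12 mm of play along y. The slot at x = -50 mm, nearest the robot, is empty; boards like the first stand in the others (tops 99 mm high). Origin: centre of the underside.
- slot (a point): Middle of the floor of the empty slot, in the rack's axes: x across the slot (away from the robot), y along it, z up.
- tweezers: Sprung test tweezers lying flat on the bench, 200 mm long, 90 g, balanced near the finger pads; grey meter housing (45 x 30 x 18 mm) at the rear. x points to the tips, z up. Origin: on the bench midway between the two grey finger pads at rest. Squeeze across the pads' upright middle ribs (3.5 mm radius, 19 mm high): 36 mm over their outsides at rest, 27 mm at the marked gap.
- squeeze (a joint): Angle of the right arm (the left is one with the body), hinged 95 mm behind the pads: 0 at rest (tips 28 mm apart), 0.094 rad at the marked gap (tips 12 mm apart), 0.16 rad nearly shut; gap = 28 mm - 170 mm x angle. The tips close 1.79 mm per mm of squeeze at the pads. A spring opens it: 2.5 N at the pads at rest, 6 N at the marked gap.
- tip_left (a point): Point of the left (+y) tip of the tweezers, 10 mm above their underside, 75 mm ahead of the pads. (The gap gauge is a thin steel strip with one black line across the arms, 35 mm ahead of the pads; a brass pointer on the right arm meets the line at the marked gap.)
- tip_right (a point): Point of the right (-y) tip of the tweezers, on the swinging arm.
- grip_left (a point): Outermost line of the left finger pad's middle rib, 10 mm above the tweezers' underside.
- grip_right (a point): Outermost line of the right finger pad's middle rib, 10 mm above the tweezers' underside.
- spare_near: Board of the same kind standing in the rack's middle slot; leave it. Origin: middle of its bottom edge.
- spare_far: Board of the same kind standing in the rack's far slot; leave it. Origin: middle of its bottom edge.
- contactor_1: Grey and black contactor, 62 x 46 x 62 mm, on the bench behind on the right; leave it. Origin: centre of the underside.
- multimeter: Hand multimeter, 142 x 69 x 42 mm, lying on its back behind on the left; leave it. Origin: centre of the underside.
Mind the look-alikes: they are no part of the job. What is shaped like the board but blue or purple is not meant.

How it is judged:
By the outcome, as a careful person would: the job done as asked, in the order asked, and still so for the second after the job is handed in, while the arm keeps its last pose, push and grip.
It also fails if it takes over 61 s, if anything falls off the work surface, if the arm or the gripper's body presses on something with over 40 N, if the wrist force passes 120 N, or if a joint passes its speed limit or range.

ROBOT

A 6-joint arm with a two-finger parallel gripper is mounted at the origin on a cart in front of the work surface, level with it; the furniture and walls round the work are solid. World frame = base frame: x ahead of the robot, y to its left, z up, the work surface at z = 0. Lengths are in mm, angles in rad, forces in N, time in s.
With the tool pointing down it reaches from about 350 to 975 mm from the base axis. Payload 4.9 kg.
Tool frame: the origin (TCP) lies midway between the tips of the shut fingers; the grasp point (between the pads) lies 19 mm behind it; z points along the fingers, y is the line along which they close (so a half turn about z gives the same grasp; the last joint's range is limited). The gripper opens to 85 mm and grips with 20 to 120 N. Pads are 22 mm wide; open, the fingers measure 114 mm over their backs; the gripper's body (76 mm by 85 mm) begins 54 mm behind the grasp point. The pads swing forward as they close: fully open they stand 13 mm farther back than shut.
Start: joints at [-1.306, 0.053, 1.613, -0, 1.476, -0.119], TCP at [234.022, -579.513, 231.304] pointing down, gripper open.
Joint ranges: [-3.01, 3.01], [-1.01, 2.22], [0.06, 2.58], [-1.02, 4.17], [0.09, 2.62], [-3.14, 3.14]. Speed limits (rad/s): [2.57, 2.57, 3.14, 3.14, 3.14, 3.14].

INTERFACE

Orientations are given as [roll, pitch, yaw] about the fixed x, y, z axes, in that order (R = Rz(yaw) Ry(pitch) Rx(roll)).
In Python, from station import get_state, read_camera, camera_params, job_done gives the robot as it stands.
- The arm moves only by the tool move_arm, never from a script. Its arguments are lists of equal length, an entry for each row: "offset": the shift along the world's x, y, z in units of 750 mm (1.0 is 750 mm), a list of three; "delta_rot": the turn, a rotation vector about the world's x, y, z in units of pi/4 rad (1.0 is pi/4 rad), a list of three; "fingers": the opening, from 0 (shut) to 1 (fully open). A call has 1 to 20 rows; each row is the pose to reach, as a shift and turn from the pose commanded when the call began; what a row does not reach only later rows make up. A row lasts 1/8 s, in which the tool goes at most 62.5 mm and 10.7 degrees, less where a joint would pass 70% of its speed; a pose out of reach is approached as far as the arm can. A call with a number of a shift or a turn outside -1 to 1 is refused whole. A call with a gripper value outside its range is refused whole. The fingers move at their own pace and stop on an object; "force" is the grip in N (left out, the last holds). Time passes only in rows, so rows that repeat a pose let the fingers close. It gives the time, the measured TCP pose, the force, the opening and the grip force at its end, in the units of the state.
- get_state(): the state, without advancing time (a new reading comes with each control period).
- read_camera(name): name is "scene" or "top"; returns the picture (480x640x3 uint8, red, green, blue); there is no depth.
- camera_params(name): a dict with "fovy" (degrees; the focal length in pixels is half the picture's height over the tangent of half this angle, whatever the lens; pixels are square), "cx", "cy" (the principal point, pixels), "rvec" (rotation vector, rad) and "tvec" (3), from world to camera coordinates, as OpenCV has them. Camera axes: x right, y down, z forward; pixel columns grow to the right and rows downward; lengths in mm; the calibration is good to about 2 mm. A picture is of the moment at which its call begins. camera_params takes no time and is no camera call.
- job_done(): hands the job in; it is judged then, once.
The state is a dict: "time": time; "joint_pos": joint angles; "joint_vel": joint speeds; "joint_torque": joint torques, N m; "eef_pos": TCP position; "eef_rot": TCP orientation; "contact_force": force on the tool from outside, world axes, zero at the start; "torque": the same for the moment, N m; "width": opening from 0.0 (shut) to 1.0 (fully open); "grip_force": force on a finger pad.
Only numpy, scipy, OpenCV 4.12 (cv2) and the standard library are available. Lean on these libraries where they do the work, as an engineer would, in place of code of your own. Each camera call takes 0.05 s, during which the arm holds its last target. There are 200 camera calls.

## Working session

There is one attempt and no reset: what is moved stays moved. The work goes in short steps, Python scripts to look and compute and a tool call to move; the robot and the scene stay as the last step left them, time stands still between calls to the robot, and variables do not carry over. Pictures are saved under pics/ and viewed, at most 10 in all, crops included, and the job is handed in when it is done.

Besides the shell and the picture viewer there is one more tool, called after ">>>" as name(argument=value, ...) on one line, values as JSON. move_arm: Moves the arm, as the interface text tells. Shifts and turns lie within -1 to 1; 1 stands for 750 mm of shift or pi/4 rad of turn. Its arguments: {"type":"object","properties":{"offset":{"type":"array"},"delta_rot":{"type":"array"},"fingers":{"type":"array"},"force":{"type":"number"}},"required":["offset","delta_rot","fingers"]}

```bash
mkdir -p pics; ls
cat > h.py <<'E'
import numpy as np, cv2
from station import *
def cam(n):
    p=camera_params(n); f=240/np.tan(np.radians(p["fovy"])/2)
    K=np.array([[f,0,p["cx"]],[0,f,p["cy"]],[0,0,1]])
    return K,np.array(p["rvec"],float),np.array(p["tvec"],float),p
def proj(n,pts):
    K,r,t,p=cam(n); d=p.get("dist"); 
    return cv2.projectPoints(np.array(pts,float).reshape(-1,1,3),r,t,K,np.array(d,float) if d is not None else None)[0].reshape(-1,2)
def atz(n,uv,z):
    K,r,t,p=cam(n); R=cv2.Rodrigues(r)[0]; c=-R.T@t
    uv=np.array(uv,float).reshape(-1,2); o=[]
    for u,v in uv:
        d=R.T@np.linalg.solve(K,[u,v,1]); o.append(c+d*(z-c[2])/d[2])
    return np.array(o)
def tri(a,b):
    P=[]
    for n in("scene","top"):
        K,r,t,_=cam(n); P.append(K@np.c_[cv2.Rodrigues(r)[0],t])
    X=cv2.triangulatePoints(P[0],P[1],np.array(a,float).reshape(-1,2).T,np.array(b,float).reshape(-1,2).T)
    return (X[:3]/X[3]).T
E
python3 - <<'E'
from h import *
for n in("scene","top"):
    im=read_camera(n); cv2.imwrite(f"pics/{n}0.png",im[:,:,::-1]); print(camera_params(n))
    K,r,t,_=cam(n); print("pos",-cv2.Rodrigues(r)[0].T@t)
print(get_state())
E
```

```text
pics
{'fovy': 49.52246787466839, 'cx': 317.9034502838624, 'cy': 236.1708447967522, 'rvec': array([ 2.42346356,  0.60009505, -0.18883647]), 'tvec': array([-447.66390739, -237.02489808, 1549.59173262])}
pos [ 910.36141561 -801.04611251 1089.67221341]
{'fovy': 42.739308031236234, 'cx': 316.4608408598757, 'cy': 237.57978360942556, 'rvec': array([ 2.19613843, -2.18953191,  0.08216628]), 'tvec': array([-124.56341938,  569.85958844, 1551.02423893])}
pos [ 467.75674267 -107.90690764 1586.03023764]
{'time': 0.1, 'joint_pos': array([-1.30598458e+00,  5.33175058e-02,  1.61416525e+00,  2.11421278e-05,
        1.47602721e+00, -1.19005455e-01]), 'joint_vel': array([-0.00015578, -0.00013769, -0.00216029, -0.00056034, -0.00145721,
       -0.00050965]), 'joint_torque': array([ 6.91027726e-04, -3.94912326e+01, -3.71360350e+01, -6.03174726e-05,
        3.99213939e-03, -2.48468126e-06]), 'eef_pos': array([ 233.89053549, -578.96706309,  230.16432837]), 'eef_rot': array([-3.13969140e+00, -2.48526855e-04,  3.83814942e-01]), 'contact_force': array([ 0.28108732, -0.69113332,  0.30218253]), 'torque': array([-0.00011367,  0.00158982, -0.01965412]), 'grip_force': 0.0, 'width': 0.9995396045941805}
```

View pics/scene0.png

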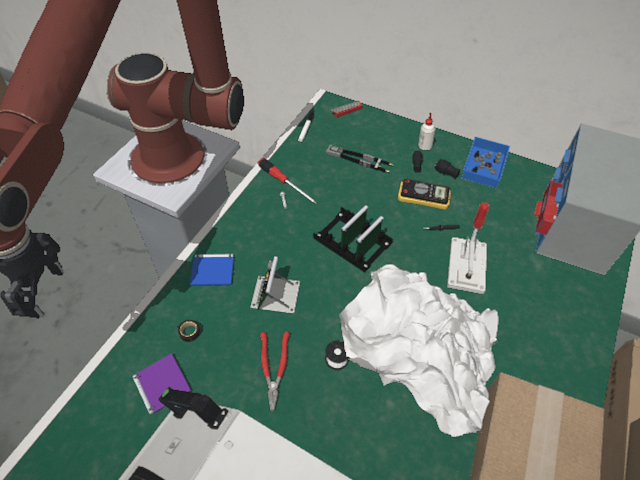

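View pics/top0.png

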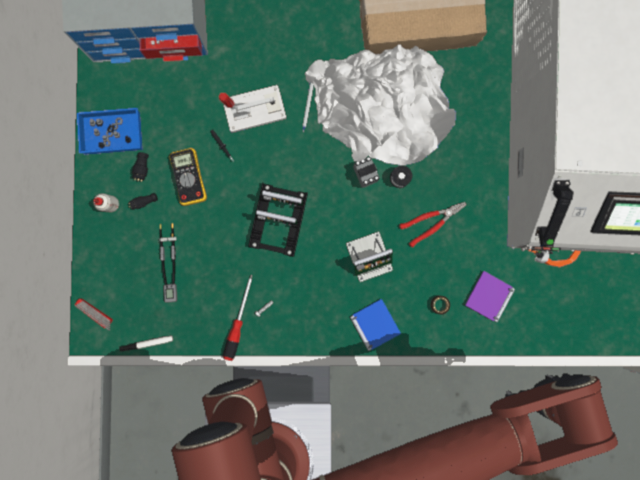

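The scene view shows the stand and board at about (275,285), the rack at (352,237) and the tweezers at (360,157). In the top view they are at (370,257), (280,220) and (168,262). I'll enlarge these regions.

Run:
```python
from h import *
def crop(n,x,y,w,h,s):
    im=cv2.imread(f"pics/{n}0.png")[y:y+h,x:x+w]; im=cv2.resize(im,None,fx=s,fy=s,interpolation=cv2.INTER_CUBIC)
    for i in range(0,w,10): 
        cv2.line(im,(i*s,0),(i*s,4),(0,0,255),1)
        if i%20==0: cv2.putText(im,str(x+i),(i*s,14),0,.35,(0,255,255),1)
    for j in range(0,h,10):
        cv2.line(im,(0,j*s),(4,j*s),(0,0,255),1)
        if j%20==0: cv2.putText(im,str(y+j),(5,j*s+5),0,.35,(0,255,255),1)
    return im
A=np.hstack([crop("scene",240,250,66,70,6),crop("top",340,225,66,70,6)])
cv2.imwrite("pics/board.png",A)
B=np.hstack([crop("scene",310,200,90,75,4),crop("top",240,180,90,75,4)])
C=np.hstack([crop("scene",320,135,80,50,5),crop("top",150,220,40,90,5)[:250]])
cv2.imwrite("pics/rack.png",B)
t1=crop("top",150,215,40,95,6); t2=crop("scene",320,135,80,45,6)
D=np.zeros((570,720,3),np.uint8); D[:570,:240]=t1; D[:270,240:720]=t2; cv2.imwrite("pics/tw.png",D)
```

```text
(no output)
```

View pics/board.png

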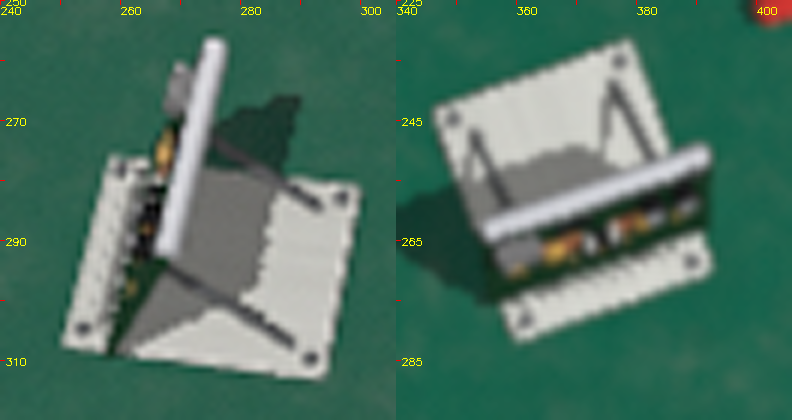

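View pics/rack.png

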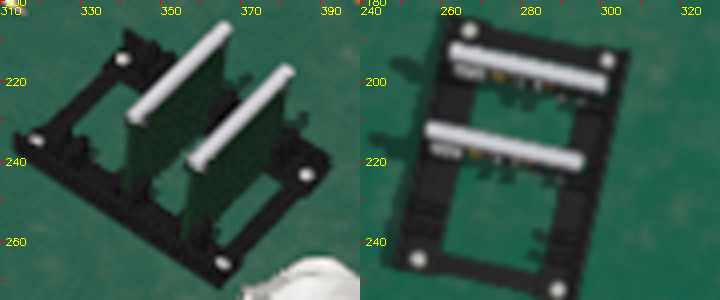

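View pics/tw.png

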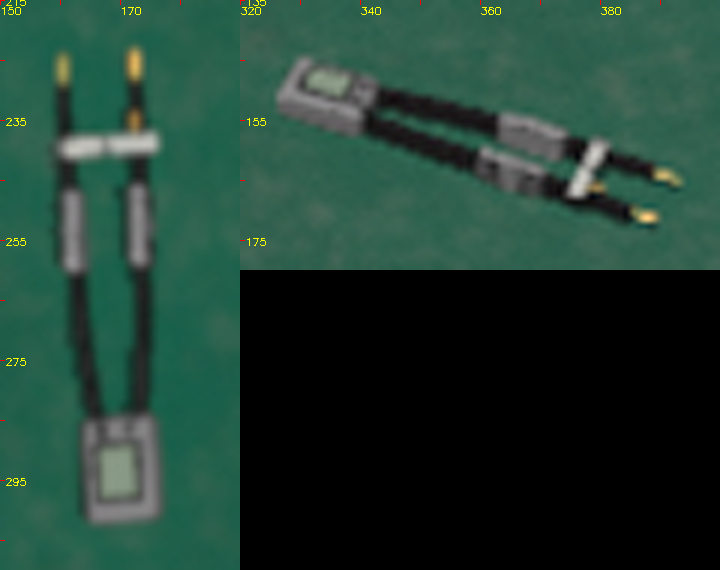

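The enlarged crops give the rail ends, stand screws, rack screws, spare rails and tweezers tips and pads. Next I fit poses to both cameras at once.

```bash
python3 - <<'E'
from h import *
def show(t,s,tp): 
    X=tri(s,tp); print(t); 
    e=np.r_[proj("scene",X)-np.array(s),proj("top",X)-np.array(tp)]
    print(X.round(1),"res",np.abs(e).max().round(2)); return X
X=show("rail +y,-y",[(275.7,256.7),(268,292)],[(355.3,263.3),(391.5,250.8)]); print("len",np.linalg.norm(X[0]-X[1]))
show("stand screws",[(260,278),(253.8,304.7),(296.8,283),(291.7,309.7)],[(361.5,278.3),(389.3,268.7),(349.3,245),(377.3,235.3)])
R=show("rack screws",[(340.75,214.75),(319.25,235),(386.5,243.75),(365.5,265.75)],[(267.25,187.5),(254.5,244.5),(301.75,195),(289.25,252.5)])
E
python3 - <<'E'
from h import *
sc=[(340.75,214.75),(319.25,235),(386.5,243.75),(365.5,265.75)]
for p in sc: print(p, atz("scene",p,6).round(1))
for p in [(267.25,187.5),(254.5,244.5),(301.75,195),(289.25,252.5)]: print(p,atz("top",p,6).round(1))
s=[(343.75,229.5),(366.5,206.75),(359,240.25),(382,217.75)]; t=[(257.5,212.25),(295.5,220.5),(263.25,192.25),(301,200.75)]
print("spares scene z99",atz("scene",s,94).round(1).tolist()); print("top",atz("top",t,94).round(1).tolist())
print("tw tips top",atz("top",[(160.3,224),(172.3,223.3)],10).round(1).tolist(),"scene",atz("scene",[(393.3,165.3),(389.5,171.2)],10).round(1).tolist())
print("pads",atz("top",[(162.2,253.5),(173,252.7)],19).round(1).tolist(),atz("scene",[(368.7,157.7),(365.3,163.3)],19).round(1).tolist())
print("housing",atz("top",[(170.3,293)],18).round(1).tolist(),atz("scene",[(334.8,148.8)],18).round(1).tolist())
print("gauge",atz("top",[(168.2,239)],18).round(1).tolist())
E
```

```text
rail +y,-y
[[ 503.9 -216.6   89.4]
 [ 535.2 -305.7   84. ]] res 0.83
len 94.60488826205197
stand screws
[[ 4.671e+02 -2.391e+02  1.600e+00]
 [ 4.925e+02 -3.108e+02  6.000e-01]
 [ 5.534e+02 -2.077e+02 -1.300e+00]
 [ 5.791e+02 -2.801e+02  3.000e-01]] res 0.8
rack screws
[[ 649.5  -30.8  148.2]
 [ 537.2   30.6  -83.6]
 [ 693.1  -76.6   92.9]
 [ 594.6  -25.4 -140.2]] res 25.62
(340.75, 214.75) [[556.2  36.    6. ]]
(319.25, 235) [[536.8 -53.    6. ]]
(386.5, 243.75) [[704.5   3.9   6. ]]
(365.5, 265.75) [[684.8 -84.9   6. ]]
(267.25, 187.5) [[700.8   5.    6. ]]
(254.5, 244.5) [[552.7  36.7   6. ]]
(301.75, 195) [[681.6 -84.5   6. ]]
(289.25, 252.5) [[532.3 -53.    6. ]]
spares scene z99 [[612.0, -70.6, 94.0], [630.8, 22.3, 94.0], [658.7, -83.0, 94.0], [679.7, 7.6, 94.0]]
top [[626.9, 22.0, 94.0], [607.0, -70.8, 94.0], [676.1, 8.4, 94.0], [655.5, -84.1, 94.0]]
tw tips top [[604.5, 278.9, 10.0], [606.4, 248.1, 10.0]] scene [[610.5, 274.9, 10.0], [610.0, 247.3, 10.0]]
pads [[528.3, 270.4, 19.0], [530.4, 243.0, 19.0]] [[537.0, 260.9, 19.0], [537.8, 234.9, 19.0]]
housing [[427.9, 248.2, 18.0]] [[431.9, 248.5, 18.0]]
gauge [[565.4, 256.0, 18.0]]
```

Measurements, with the two cameras about 4 mm apart in x and averaged:
- **Rail:** centre near (519.5, -261, 87), yaw 19.5°. Its length came out at 94.6 against the true 96.
- **Rack:** centre near (619, -24), yaw -12.4°, so the empty slot is near (570, -13.5).
- **Tweezers:** near (532, 256.5), yaw 5°.

Next I'll write a planning helper and go to a hover over the rail.

```bash
cat > plan.py <<'E'
import numpy as np, json
from scipy.spatial.transform import Rotation as Ro
F="cmd.json"
def load():
    try: d=json.load(open(F)); return np.array(d["p"]),Ro.from_quat(d["q"])
    except FileNotFoundError: return np.array([234.022,-579.513,231.304]),Ro.from_euler("xyz",[np.pi,0,.383915])
def done(o,r):   # record the commanded pose after a call's last row
    p,R=load(); p=p+750*np.array(o); R=Ro.from_rotvec(np.array(r)*np.pi/4)*R
    json.dump({"p":p.tolist(),"q":R.as_quat().tolist()},open(F,"w"))
def tool(yaw,tilt=0):  # closing line along heading yaw(deg); fingers down, tool leaning back by tilt deg
    return Ro.from_euler("z",yaw,degrees=True)*Ro.from_euler("y",tilt,degrees=True)*Ro.from_euler("z",90,degrees=True)*Ro.from_euler("x",180,degrees=True)
def go(p,R=None):
    p0,R0=load(); R=R or R0
    o=(np.array(p)-p0)/750; r=(R*R0.inv()).as_rotvec()/(np.pi/4)
    print("offset",o.round(4).tolist(),"rot",r.round(4).tolist(),"rows",np.ceil(max(np.linalg.norm(o)*12, np.degrees(np.linalg.norm(r)*np.pi/4)/10.7)))
E
python3 - <<'E'
from plan import *
R=tool(19.5,20); M=R.as_matrix(); print(M.round(3))
p0,R0=load()
go([330,-400,280],tool(-20))
done([.128,.2394,.0649],(((tool(-20)*R0.inv()).as_rotvec())/(np.pi/4)).round(4))
go([538.8,-254.2,160],R)
E
rm -f cmd.json
```

```text
[[-0.334  0.886 -0.322]
 [ 0.943  0.314 -0.114]
 [-0.    -0.342 -0.94 ]]
offset [0.128, 0.2394, 0.0649] rot [0.0, 0.0, 1.0667] rows 5.0
offset [0.2784, 0.1944, -0.16] rot [0.002, 0.4533, 0.8687] rows 5.0
```

>>> move_arm(offset=[[0.03, 0.06, 0.03], [0.06, 0.12, 0.06], [0.1, 0.18, 0.065], [0.128, 0.24, 0.065], [0.128, 0.24, 0.065], [0.128, 0.24, 0.065]], delta_rot=[[0, 0, 0.2], [0, 0, 0.4], [0, 0, 0.6], [0, 0, 0.8], [0, 0, 0.9], [0, 0, 0.9]], fingers=[0.6, 0.6, 0.6, 0.6, 0.6, 0.6], force=50)

```text
time: 0.85
eef_pos: [330.2, -398.9, 279.7]
eef_rot: [-3.141, -0.0, 1.091]
contact_force: [-0.8, -0.4, 0.6]
width: 0.602
grip_force: 0.0
```

Run:
```python
from plan import *
done([.128,.24,.065],[0,0,.9]); go([538.8,-254.2,160],tool(19.5,20))
```

```text
offset [0.2784, 0.1938, -0.1601] rot [0.0319, 0.4559, 1.0336] rows 5.0
```

>>> move_arm(offset=[[0.06, 0.04, 0], [0.12, 0.08, 0], [0.18, 0.12, -0.04], [0.23, 0.16, -0.08], [0.278, 0.194, -0.12], [0.278, 0.194, -0.12], [0.278, 0.194, -0.12]], delta_rot=[[0.006, 0.09, 0.2], [0.012, 0.18, 0.4], [0.018, 0.26, 0.6], [0.024, 0.35, 0.8], [0.03, 0.44, 1.0], [0.03, 0.44, 1.0], [0.03, 0.44, 1.0]], fingers=[0.5, 0.5, 0.5, 0.5, 0.5, 0.5, 0.5])

```text
time: 1.72
eef_pos: [538.3, -254.8, 190.0]
eef_rot: [-2.804, 0.005, 1.882]
contact_force: [1.0, 0.2, 0.2]
width: 0.502
grip_force: 0.0
```

Run:
```python
from plan import *
done([.278,.194,-.12],[.03,.44,1.0]); R=tool(19.5,20); z=R.as_matrix()[:,2]
go(np.array([519.5,-261.1,86.7])-z*35,R); go(np.array([519.5,-261.1,86.7])+z*12,R)
from h import *
print(get_state()["eef_pos"],get_state()["eef_rot"])
```

```text
offset [-0.0103, -0.0041, -0.094] rot [0.0014, 0.0161, 0.0336] rows 2.0
offset [-0.0305, -0.0113, -0.1528] rot [0.0014, 0.0161, 0.0336] rows 2.0
[ 538.27290328 -254.75949998  189.95109297] [-2.80366402  0.00548224  1.8824684 ]
```

>>> move_arm(offset=[[-0.005, -0.002, -0.05], [-0.0103, -0.0041, -0.094], [-0.0103, -0.0041, -0.094], [-0.0103, -0.0041, -0.094]], delta_rot=[[0.0014, 0.016, 0.034], [0.0014, 0.016, 0.034], [0.0014, 0.016, 0.034], [0.0014, 0.016, 0.034]], fingers=[0.4, 0.4, 0.4, 0.4])

```text
time: 2.22
eef_pos: [531.4, -258.6, 122.3]
eef_rot: [-2.795, 0.003, 1.909]
contact_force: [-0.2, -0.3, 0.9]
width: 0.397
grip_force: 0.0
```

```bash
cat >> h.py <<'E'
def crop(im,x,y,w,h,s):
    im=np.ascontiguousarray(cv2.resize(im[y:y+h,x:x+w,::-1],None,fx=s,fy=s,interpolation=cv2.INTER_CUBIC))
    for i in range(0,w,10): 
        cv2.line(im,(i*s,0),(i*s,4),(0,0,255),1)
        if i%20==0: cv2.putText(im,str(x+i),(i*s,14),0,.35,(0,255,255),1)
    for j in range(0,h,10):
        cv2.line(im,(0,j*s),(4,j*s),(0,0,255),1)
        if j%20==0: cv2.putText(im,str(y+j),(5,j*s+5),0,.35,(0,255,255),1)
    return im
E
python3 - <<'E'
from plan import *
done([-.0103,-.0041,-.094],[.0014,.016,.034])
from h import *
s=get_state(); p=np.array(s["eef_pos"]); R=Ro.from_euler("xyz",s["eef_rot"]).as_matrix(); print(p,s["eef_rot"],s["width"])
a=read_camera("scene");b=read_camera("top")
# mark TCP, and expected rail end points / centre of rail
y=np.array([-np.sin(np.radians(19.5)),np.cos(np.radians(19.5)),0]); c=np.array([519.5,-261.1,86.7])
for n,im in(("scene",a),("top",b)):
    print(n,"tcp",proj(n,p).round(1).tolist(),"rail",proj(n,[c+48*y,c-48*y]).round(1).tolist(), "tips", proj(n,[p+17*R[:,1]-3*R[:,2],p-17*R[:,1]-3*R[:,2]]).round(1).tolist())
cv2.imwrite("pics/hov.png",np.hstack([crop(a,240,210,80,110,5),crop(b,340,210,80,110,5)]))
E
```

```text
[ 531.36992655 -258.6214176   122.26039159] [-2.79524375  0.00311036  1.90916149] 0.39686905606067385
scene tcp [[275.4, 266.5]] rail [[275.2, 257.1], [267.1, 291.7]] tips [[282.9, 268.2], [268.6, 263.5]]
top tcp [[373.6, 251.2]] rail [[354.7, 263.2], [391.6, 250.2]] tips [[371.1, 244.5], [376.1, 257.0]]
```

View pics/hov.png

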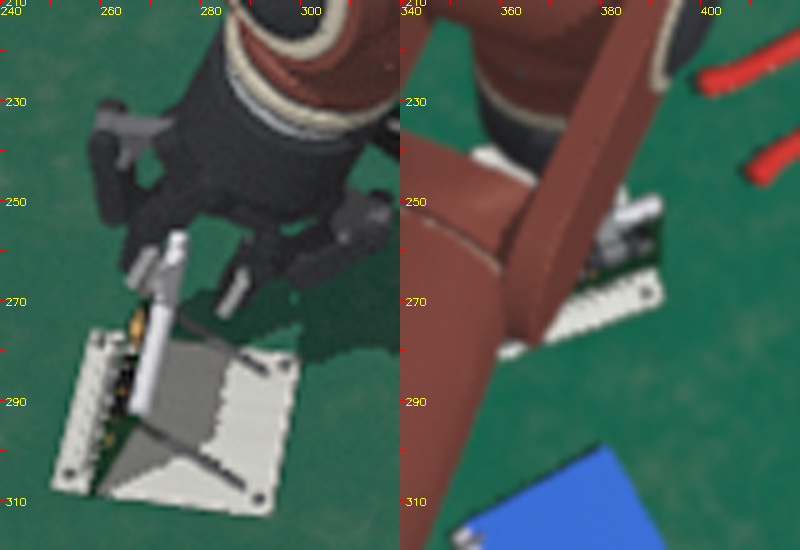

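The scene view shows the open fingers straddling the rail, with tips near (283.6,273) and (265.6,267). That matches the prediction to about 1 px, so I'll descend and close gently.

>>> move_arm(offset=[[-0.0068, -0.0024, -0.02], [-0.0135, -0.0048, -0.0392], [-0.0202, -0.0072, -0.0589], [-0.0202, -0.0072, -0.0589], [-0.0202, -0.0072, -0.0589], [-0.0202, -0.0072, -0.0589], [-0.0202, -0.0072, -0.0589], [-0.0202, -0.0072, -0.0589], [-0.0202, -0.0072, -0.0589]], delta_rot=[[0, 0, 0], [0, 0, 0], [0, 0, 0], [0, 0, 0], [0, 0, 0], [0, 0, 0], [0, 0, 0], [0, 0, 0], [0, 0, 0]], fingers=[0.4, 0.4, 0.4, 0.4, 0.2, 0.1, 0, 0, 0], force=25)

```text
time: 3.45
eef_pos: [516.1, -262.6, 75.9]
eef_rot: [-2.793, 0.001, 1.911]
contact_force: [1.4, -0.5, 1.4]
width: 0.102
grip_force: 25.0
```

Run:
```python
from plan import *
done([-.0202,-.0072,-.0589],[0,0,0])
print(load()[0])
from h import *
s=get_state(); print({k:s[k] for k in("eef_pos","eef_rot","contact_force","torque","width","grip_force")})
```

```text
[ 515.647 -262.488   75.379]
{'eef_pos': array([ 516.07834879, -262.64504771,   75.89472085]), 'eef_rot': array([-2.79340047e+00,  9.12494700e-04,  1.91147279e+00]), 'contact_force': array([ 1.44071977, -0.50271582,  1.40513292]), 'torque': array([ 0.0196654 , -0.23424731,  0.0390294 ]), 'width': 0.1018142632916953, 'grip_force': 24.953502416610718}
```

The grip landed on the rail with little side force. I'll tighten it and lift along the slope.

>>> move_arm(offset=[[0, 0, 0], [0, 0, 0], [0.0086, 0.003, 0.025], [0.0172, 0.0061, 0.05], [0.0258, 0.0091, 0.0752], [0.0258, 0.0091, 0.12], [0.0258, 0.0091, 0.17], [0.0258, 0.0091, 0.17]], delta_rot=[[0, 0, 0], [0, 0, 0], [0, 0, 0], [0, 0, 0], [0, 0, 0], [0, 0, 0], [0, 0, 0], [0, 0, 0]], fingers=[0, 0, 0, 0, 0, 0, 0, 0], force=60)

```text
time: 4.45
eef_pos: [537.5, -256.6, 208.4]
eef_rot: [-2.799, 0.007, 1.912]
contact_force: [0.5, -0.6, -1.0]
width: 0.085
grip_force: 58.6
```

Run:
```python
from plan import *
done([.0258,.0091,.17],[0,0,0]); go([570.2,-13.5,205],tool(-12.4,0)); go([555,-120,205],tool(3,10))
```

```text
offset [0.0469, 0.3229, 0.0028] rot [0.028, -0.4492, -0.702] rows 4.0
offset [0.0267, 0.1809, 0.0028] rot [0.0435, -0.2185, -0.3662] rows 3.0
```

>>> move_arm(offset=[[0.006, 0.04, 0.003], [0.012, 0.08, 0.003], [0.018, 0.12, 0.003], [0.0235, 0.16, 0.003], [0.029, 0.2, 0.003], [0.035, 0.24, 0.003], [0.041, 0.28, 0.003], [0.0469, 0.3229, 0.0028], [0.0469, 0.3229, 0.0028], [0.0469, 0.3229, 0.0028], [0.0469, 0.3229, 0.0028]], delta_rot=[[0.004, -0.056, -0.088], [0.007, -0.112, -0.176], [0.01, -0.168, -0.264], [0.014, -0.225, -0.351], [0.018, -0.281, -0.439], [0.021, -0.337, -0.527], [0.025, -0.393, -0.614], [0.028, -0.4492, -0.702], [0.028, -0.4492, -0.702], [0.028, -0.4492, -0.702], [0.028, -0.4492, -0.702]], fingers=[0, 0, 0, 0, 0, 0, 0, 0, 0, 0, 0])

```text
time: 5.82
eef_pos: [570.1, -14.3, 204.7]
eef_rot: [-3.141, 0.0, 1.354]
contact_force: [-0.1, 0.2, -0.6]
width: 0.089
grip_force: 58.7
```

Run:
```python
from plan import *
done([.0469,.3229,.0028],[.028,-.4492,-.702]); go([570.2,-13.5,140],tool(-12.4,0))
from h import *
s=get_state(); print({k:s[k] for k in("eef_pos","eef_rot","contact_force","width","grip_force")})
```

```text
offset [0.0, -0.0, -0.0866] rot [-0.0, 0.0, -0.0] rows 2.0
{'eef_pos': array([570.14899778, -14.28384394, 204.67979999]), 'eef_rot': array([-3.14085357e+00,  3.81211523e-04,  1.35356660e+00]), 'contact_force': array([-0.14505098,  0.20400961, -0.57163905]), 'width': 0.08851557552016882, 'grip_force': 58.651551604270935}
```

>>> move_arm(offset=[[0, 0, -0.03], [0, 0, -0.06], [0, 0, -0.0866], [0, 0, -0.0866], [0, 0, -0.0866]], delta_rot=[[0, 0, 0], [0, 0, 0], [0, 0, 0], [0, 0, 0], [0, 0, 0]], fingers=[0, 0, 0, 0, 0])

```text
time: 6.45
eef_pos: [570.7, -13.8, 140.7]
eef_rot: [3.141, -0.0, 1.354]
contact_force: [1.2, -0.4, 0.1]
width: 0.093
grip_force: 58.7
```

Run:
```python
from plan import *
done([0,0,-.0866],[0,0,0])
from h import *
s=get_state(); p=np.array(s["eef_pos"]);print(p,s["eef_rot"])
a=read_camera("scene");b=read_camera("top")
cv2.imwrite("pics/rk_s.png",a[:,:,::-1]);cv2.imwrite("pics/rk_t.png",b[:,:,::-1])
cv2.imwrite("pics/rk.png",np.hstack([crop(a,310,180,80,100,5),crop(b,240,170,80,100,5)]))
x=np.array([np.cos(np.radians(-12.4)),np.sin(np.radians(-12.4)),0]);y=np.array([-x[1],x[0],0])
c=p+[0,0,12]
for n in("scene","top"): print(n,proj(n,[c+48*y,c-48*y,c+50*y-88*np.array([0,0,1]),c-50*y-88*np.array([0,0,1])]).round(1).tolist())
```

```text
[570.70060096 -13.77527476 140.71999972] [ 3.14057509e+00 -7.45806443e-05  1.35401412e+00]
scene [[352.0, 181.1], [327.3, 203.4], [350.3, 204.0], [325.9, 226.8]]
top [[250.4, 229.0], [290.4, 238.0], [253.1, 231.7], [292.4, 240.4]]
```

View pics/rk.png

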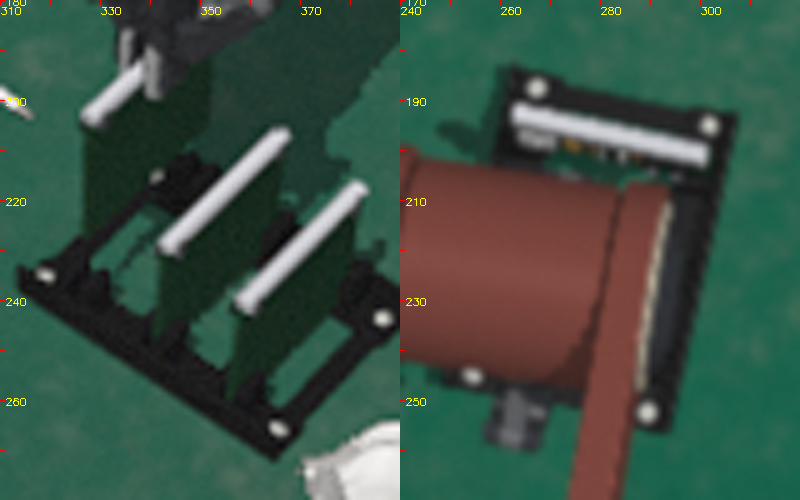

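The held board's rail end is at scene (327.6,203.6) against a predicted (327.3,203.4). The spare rail ends are at (343.6,229.2) and (358.6,240.4), and the top view is blocked by the arm. I'll compare the three rails in the scene image at sub-pixel level to place the slot relative to the held board.

Run:
```python
from h import *
im=cv2.imread("pics/rk_s.png").astype(float); g=im.min(2)
x=np.array([np.cos(np.radians(-12.4)),np.sin(np.radians(-12.4))])
def rail(a,b,z,t0,t1):
    a=np.array(a,float);b=np.array(b,float);d=(b-a)/np.linalg.norm(b-a);n=np.array([-d[1],d[0]])
    C=[]
    for t in np.arange(t0,t1,.5):
        s=np.arange(-4.5,4.51,.1); P=a+d*t+s[:,None]*n
        v=cv2.remap(g.astype(np.float32),P[:,0].astype(np.float32).reshape(1,-1),P[:,1].astype(np.float32).reshape(1,-1),cv2.INTER_LINEAR)[0]
        w=np.clip(v-110,0,None); C.append(a+d*t+n*(w*s).sum()/w.sum())
    X=atz("scene",C,z)[:,:2]; q=X@x; k=np.polyfit(np.arange(len(q)),q,1)
    yv=X[-1]-X[0]; print("rack-x",q.mean().round(2),q.std().round(2),"yaw",np.degrees(np.arctan2(-yv[0],yv[1])).round(2))
rail((327.6,203.6),(337.5,194),152.9,1,10)
rail((343.6,229.2),(366.5,206.5),94,3,29)
rail((358.6,240.4),(381.5,217.8),94,3,29)
p=np.array(get_state()["eef_pos"]); print("robot",p[:2]@x)
```

```text
rack-x 559.24 0.11 yaw -11.83
rack-x 609.26 0.1 yaw -12.42
rack-x 659.41 0.11 yaw -12.75
robot 560.6943957972472
```

The held board is within 0.2 mm of the slot's centre plane, with the spares at +50.0 and +100.2 mm. I'll lower it, watching the force.

>>> move_arm(offset=[[0, 0, -0.01], [0, 0, -0.02], [0, 0, -0.028], [0, 0, -0.034], [0, 0, -0.04], [0, 0, -0.046], [0, 0, -0.046]], delta_rot=[[0, 0, 0], [0, 0, 0], [0, 0, 0], [0, 0, 0], [0, 0, 0], [0, 0, 0], [0, 0, 0]], fingers=[0, 0, 0, 0, 0, 0, 0])

```text
time: 7.42
eef_pos: [569.9, -13.4, 105.0]
eef_rot: [-3.141, 0.0, 1.354]
contact_force: [-0.4, -1.1, -0.8]
width: 0.09
grip_force: 58.7
```

>>> move_arm(offset=[[0, 0, -0.005], [0, 0, -0.01], [0, 0, -0.015], [0, 0, -0.02], [0, 0, -0.024], [0, 0, -0.024]], delta_rot=[[0, 0, 0], [0, 0, 0], [0, 0, 0], [0, 0, 0], [0, 0, 0], [0, 0, 0]], fingers=[0, 0, 0, 0, 0, 0])

```text
time: 8.18
eef_pos: [569.9, -13.5, 87.1]
eef_rot: [-3.141, 0.0, 1.354]
contact_force: [-0.4, 1.1, -1.2]
width: 0.085
grip_force: 58.7
```

>>> move_arm(offset=[[0, 0, -0.002], [0, 0, -0.004], [0, 0, -0.006], [0, 0, -0.007], [0, 0, -0.008], [0, 0, -0.008]], delta_rot=[[0, 0, 0], [0, 0, 0], [0, 0, 0], [0, 0, 0], [0, 0, 0], [0, 0, 0]], fingers=[0, 0, 0, 0, 0, 0])

```text
time: 8.93
eef_pos: [570.2, -13.5, 81.6]
eef_rot: [3.141, -0.0, 1.354]
contact_force: [-0.0, 0.6, -1.4]
width: 0.092
grip_force: 58.8
```

>>> move_arm(offset=[[0, 0, -0.001], [0, 0, -0.002], [0, 0, -0.003], [0, 0, -0.003]], delta_rot=[[0, 0, 0], [0, 0, 0], [0, 0, 0], [0, 0, 0]], fingers=[0, 0, 0, 0])

```text
time: 9.43
eef_pos: [571.7, -13.8, 81.5]
eef_rot: [3.138, -0.0, 1.354]
contact_force: [-1.2, 0.7, 8.0]
width: 0.095
grip_force: 59.5
```

Contact came at z = 81.5 against a predicted 81.8 and pushes back with 8 N, so the board is on the slot floor. I'll open slightly and retreat straight up.

>>> move_arm(offset=[[0, 0, 0.001], [0, 0, 0.001], [0, 0, 0.001], [0, 0, 0.001], [0, 0, 0.001], [0, 0, 0.02], [0, 0, 0.05], [0, 0, 0.1], [0, 0, 0.16], [0, 0, 0.16]], delta_rot=[[0, 0, 0], [0, 0, 0], [0, 0, 0], [0, 0, 0], [0, 0, 0], [0, 0, 0], [0, 0, 0], [0, 0, 0], [0, 0, 0], [0, 0, 0]], fingers=[0.15, 0.2, 0.25, 0.3, 0.3, 0.3, 0.3, 0.3, 0.3, 0.3])

```text
time: 10.68
eef_pos: [573.2, -13.9, 206.0]
eef_rot: [3.131, -0.001, 1.354]
contact_force: [0.3, 0.4, 0.5]
width: 0.301
grip_force: 0.0
```

Run:
```python
from plan import *
for z in(-.046,-.024,-.008,-.003,.16): done([0,0,z],[0,0,0])
print(load()[0])
# tweezers: close along tweezers y (yaw 5 -> heading 95 or -85)
go([480,150,200],tool(-50)); go([532,256.6,150],tool(-85)); go([532,256.6,150],tool(95))
```

```text
[570.172 -13.488 199.279]
offset [-0.1202, 0.218, 0.001] rot [-0.0, 0.0, -0.8356] rows 4.0
offset [-0.0509, 0.3601, -0.0657] rot [0.0, 0.0, -1.6134] rows 7.0
offset [-0.0509, 0.3601, -0.0657] rot [-0.0, 0.0, 2.3866] rows 11.0
```

```bash
cat >> plan.py <<'E'
def sync():
    from station import get_state
    s=get_state(); json.dump({"p":list(map(float,s["eef_pos"])),"q":Ro.from_euler("xyz",s["eef_rot"]).as_quat().tolist()},open(F,"w"))
    print("synced",np.round(s["eef_pos"],2),np.round(s["eef_rot"],4),s["time"])
E
python3 - <<'E'
from plan import *
from station import *
read_camera("scene"); sync()
p,R=load(); go([480,150,200],tool(-50)); go([440,200,200],tool(-55))
E
```

```text
synced [571.75 -13.7  202.91] [ 3.1356e+00 -4.0000e-04  1.3544e+00] 10.725
offset [-0.1223, 0.2183, -0.0039] rot [0.0036, 0.007, -0.8355] rows 4.0
offset [-0.1757, 0.2849, -0.0039] rot [0.0039, 0.0068, -0.9466] rows 5.0
```

Run:
```python
from plan import *
json.dump({"p":[570.172,-13.488,199.279],"q":tool(-12.4).as_quat().tolist()},open(F,"w"))
go([532,256.6,150],tool(-85)); done([-0.05,.36,-.06],[0,0,-.95]); go([532,256.6,60],tool(-85))
```

```text
offset [-0.0509, 0.3601, -0.0657] rot [0.0, -0.0, -1.6133] rows 7.0
offset [-0.0009, 0.0001, -0.1257] rot [-0.0, 0.0, -0.6633] rows 3.0
```

>>> move_arm(offset=[[-0.01, 0.06, 0], [-0.02, 0.12, 0], [-0.03, 0.18, 0], [-0.04, 0.24, 0], [-0.05, 0.3, -0.03], [-0.05, 0.36, -0.06], [-0.05, 0.36, -0.06]], delta_rot=[[0, 0, -0.16], [0, 0, -0.32], [0, 0, -0.48], [0, 0, -0.64], [0, 0, -0.8], [0, 0, -0.95], [0, 0, -0.95]], fingers=[0.7, 0.7, 0.7, 0.7, 0.7, 0.7, 0.7])

```text
time: 11.6
eef_pos: [529.7, 258.1, 150.1]
eef_rot: [-3.139, 0.007, 0.612]
contact_force: [0.3, 0.7, -0.6]
width: 0.701
grip_force: 0.0
```

>>> move_arm(offset=[[-0.0009, 0, -0.04], [-0.0009, 0, -0.08], [-0.0009, 0, -0.1257], [-0.0009, 0, -0.1257], [-0.0009, 0, -0.1257], [-0.0009, 0, -0.1257]], delta_rot=[[0, 0, -0.2], [0, 0, -0.4], [0, 0, -0.6], [0, 0, -0.6633], [0, 0, -0.6633], [0, 0, -0.6633]], fingers=[0.7, 0.7, 0.7, 0.7, 0.7, 0.7])

```text
time: 12.35
eef_pos: [532.6, 256.1, 60.7]
eef_rot: [-3.141, -0.001, 0.088]
contact_force: [-1.1, -1.3, 0.7]
width: 0.7
grip_force: 0.0
```

Run:
```python
from plan import *
done([-.0009,0,-.1257],[0,0,-.6633])
from h import *
a=read_camera("scene");b=read_camera("top")
s=get_state(); p=np.array(s["eef_pos"]);print(load()[0],p,s["eef_rot"])
cv2.imwrite("pics/tw1_s.png",a[:,:,::-1])
A=np.hstack([crop(a,320,130,80,45,5)]); B=crop(b,240,180,66,85,4); C=crop(a,305,190,90,80,4); D=crop(b,150,215,40,90,4)
o=np.zeros((600,800,3),np.uint8); o[:225,:400]=A; o[230:230+320,:360]=C; o[:340,405:405+264]=B; o[:360,675:800]=D[:,:125]
cv2.imwrite("pics/tw1.png",o)
R=Ro.from_euler("xyz",s["eef_rot"]).as_matrix()
q=[p+30*R[:,1]-5*R[:,2],p-30*R[:,1]-5*R[:,2],p]
for n in("scene","top"): print(n,proj(n,q).round(1).tolist())
```

```text
[531.997 256.512  60.004] [532.56210188 256.36756259  60.79315006] [-3.14142171e+00 -1.30116516e-03  8.75070522e-02]
scene [[364.6, 152.9], [371.5, 139.7], [367.9, 147.6]]
top [[175.5, 250.0], [151.2, 252.1], [163.8, 251.1]]
```

View pics/tw1.png

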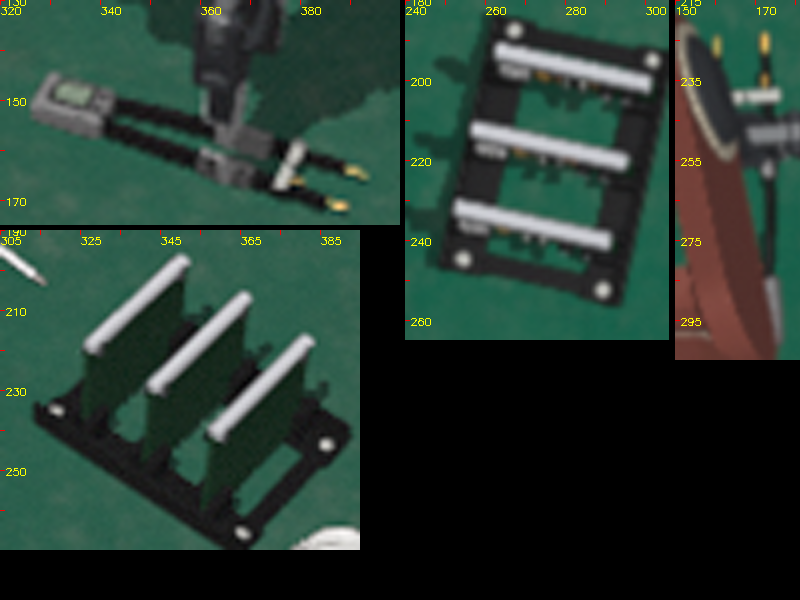

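The board stands in the slot, its rail parallel to the spares: scene (326,218) to (350,196), top (252.8,232) to (290.8,240). The open gripper straddles the tweezers' pads, so I'll go down and squeeze gradually.

>>> move_arm(offset=[[0, 0, -0.025], [0, 0, -0.05], [0, 0, -0.065], [0, 0, -0.0745], [0, 0, -0.0745], [0, 0, -0.0745], [0, 0, -0.0745], [0, 0, -0.0745], [0, 0, -0.0745], [0, 0, -0.0745], [0, 0, -0.0745], [0, 0, -0.0745]], delta_rot=[[0, 0, 0], [0, 0, 0], [0, 0, 0], [0, 0, 0], [0, 0, 0], [0, 0, 0], [0, 0, 0], [0, 0, 0], [0, 0, 0], [0, 0, 0], [0, 0, 0], [0, 0, 0]], fingers=[0.7, 0.7, 0.7, 0.7, 0.6, 0.55, 0.5, 0.46, 0.43, 0.4, 0.38, 0.38], force=20)

```text
time: 13.95
eef_pos: [532.5, 256.8, 4.8]
eef_rot: [-3.141, -0.001, 0.087]
contact_force: [-1.3, 0.6, 4.5]
width: 0.383
grip_force: 5.1
```

>>> move_arm(offset=[[0, 0, 0], [0, 0, 0], [0, 0, 0], [0, 0, 0], [0, 0, 0.005], [0, 0, 0.015], [0, 0, 0.03], [0, 0, 0.06], [0, 0, 0.1], [0, 0, 0.12], [0, 0, 0.12]], delta_rot=[[0, 0, 0], [0, 0, 0], [0, 0, 0], [0, 0, 0], [0, 0, 0], [0, 0, 0], [0, 0, 0], [0, 0, 0], [0, 0, 0], [0, 0, 0], [0, 0, 0]], fingers=[0.36, 0.345, 0.33, 0.33, 0.33, 0.33, 0.33, 0.33, 0.33, 0.33, 0.33])

```text
time: 15.32
eef_pos: [533.0, 256.8, 95.8]
eef_rot: [-3.141, -0.003, 0.087]
contact_force: [-0.2, -0.1, -1.1]
width: 0.332
grip_force: 5.3
```

Run:
```python
from plan import *
done([0,0,-.0745],[0,0,0]); done([0,0,.12],[0,0,0])
from h import *
a=read_camera("scene");b=read_camera("top")
s=get_state(); p=np.array(s["eef_pos"]);print(load()[0],p,s["eef_rot"],s["width"],s["grip_force"])
cv2.imwrite("pics/lift.png",np.hstack([crop(a,325,105,80,70,6)[:, :480],crop(b,150,205,40,70,6)]))
# candidate final pose
x=np.array([np.cos(np.radians(-12.4)),np.sin(np.radians(-12.4))])
go([500,120,150],tool(-95)); go([440,15,150],tool(-102.4))
R=Ro.from_euler("xyz",s["eef_rot"]).as_matrix(); X=R[:,0]; Y=-R[:,1]
for n in("scene","top"): print(n,proj(n,[p+75*X+6*Y+[0,0,6],p+75*X-6*Y+[0,0,6]]).round(1).tolist())
```

```text
[531.997 256.512  94.129] [531.38112689 256.27874149  93.22948205] [3.14122308e+00 1.32047581e-03 8.72023942e-02] 0.3343917199043871 5.247986912727356
offset [-0.0427, -0.182, 0.0745] rot [-0.0, 0.0, -0.2223] rows 3.0
offset [-0.1227, -0.322, 0.0745] rot [0.0, 0.0, -0.3867] rows 5.0
scene [[394.9, 143.2], [393.6, 145.9]]
top [[155.5, 220.4], [160.5, 220.0]]
```

View pics/lift.png

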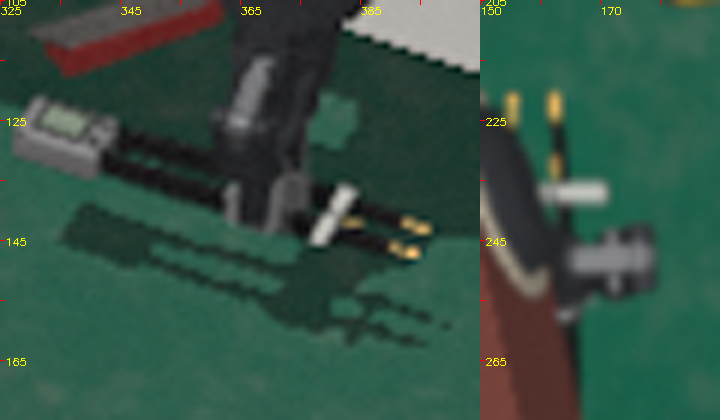

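The tweezers are lifted level. Tips are at scene (397,143.2) and (394.7,147.3), and top (155.5,220.3) and (162.5,220.3). The gap is about 14 mm by both width and picture, so it needs a little more squeeze. Next I'll compute the resistor target and the staging pose.

Run:
```python
from plan import *
from h import *
a=np.radians(-12.4); x=np.array([np.cos(a),np.sin(a)]); y=np.array([-x[1],x[0]])
for n,p in(("top",[(252.75,232),(290.75,240)]),("scene",[(326.5,219),(350,196.5)])):
    X=atz(n,p,94)[:,:2]; print(n,X.round(1).tolist(),"rackxy",(X.mean(0)@x).round(1),(X.mean(0)@y).round(1))
for n,p in(("top",[(267.25,187.5),(254.5,244.5),(301.75,195),(289.25,252.5)]),("scene",[(340.75,214.75),(319.25,235),(386.5,243.75),(365.5,265.75)])):
    X=atz(n,p,6)[:,:2].mean(0); print(n,"rack centre",X@x,X@y)
print("robot y",np.array([570.2,-13.5])@y)
print("screwdriver",atz("top",[(250,280),(240,320),(232,355)],15).round(0).tolist())
T=tri([(397,143.2),(394.7,147.3)],[(155.5,220.3),(162.5,220.3)]); print("tips now",T.round(1).tolist())
def W(u,v,z): return [*(u*x+v*y),z]
p0=load(); print(W(430,109.2,150),W(430,109.2,46),W(458.6,109.2,46)); go(W(430,109.2,150),tool(-102.4))
```

```text
top [[578.4, 33.2], [559.2, -59.5]] rackxy 558.4 109.3
scene [[559.9, -61.0], [579.1, 34.0]] rackxy 559.1 109.1
top rack centre 607.6197564291266 109.06802896248338
scene rack centre 611.3845869381453 109.29805887732181
robot y 109.25700779314818
screwdriver [[461.0, 46.0, 15.0], [360.0, 71.0, 15.0], [272.0, 90.0, 15.0]]
tips now [[608.0, 270.0, 98.7], [608.2, 253.4, 97.0]]
[np.float64(443.4181774103355), np.float64(14.31642211225396), 150] [np.float64(443.4181774103355), np.float64(14.31642211225396), 46] [np.float64(471.35100457069274), np.float64(8.174991755275954), 46]
offset [-0.1181, -0.3229, 0.0745] rot [0.0, 0.0, -0.3867] rows 5.0
```

>>> move_arm(offset=[[0, -0.01, 0.03], [-0.01, -0.04, 0.06], [-0.025, -0.08, 0.0745], [-0.045, -0.13, 0.0745], [-0.065, -0.18, 0.0745], [-0.085, -0.23, 0.0745], [-0.1, -0.28, 0.0745], [-0.112, -0.31, 0.0745], [-0.1181, -0.3229, 0.0745], [-0.1181, -0.3229, 0.0745], [-0.1181, -0.3229, 0.04], [-0.1181, -0.3229, 0], [-0.1181, -0.3229, -0.04], [-0.1181, -0.3229, -0.064], [-0.1181, -0.3229, -0.064], [-0.1181, -0.3229, -0.064]], delta_rot=[[0, 0, 0], [0, 0, -0.05], [0, 0, -0.1], [0, 0, -0.16], [0, 0, -0.22], [0, 0, -0.28], [0, 0, -0.34], [0, 0, -0.3867], [0, 0, -0.3867], [0, 0, -0.3867], [0, 0, -0.3867], [0, 0, -0.3867], [0, 0, -0.3867], [0, 0, -0.3867], [0, 0, -0.3867], [0, 0, -0.3867]], fingers=[0.33, 0.325, 0.32, 0.316, 0.316, 0.316, 0.316, 0.316, 0.316, 0.316, 0.316, 0.316, 0.316, 0.316, 0.316, 0.316])

```text
time: 17.42
eef_pos: [444.1, 14.8, 46.8]
eef_rot: [-3.141, -0.001, -0.216]
contact_force: [-0.4, -0.2, -0.7]
width: 0.319
grip_force: 5.7
```

Run:
```python
from plan import *
done([-.1181,-.3229,-.064],[0,0,-.3867])
from h import *
a=read_camera("scene");b=read_camera("top")
s=get_state(); p=np.array(s["eef_pos"]);print(load()[0],p,s["eef_rot"],s["width"],s["grip_force"],s["contact_force"])
cv2.imwrite("pics/st.png",np.hstack([crop(a,255,180,78,90,6),crop(b,245,220,55,90,6)]))
R=Ro.from_euler("xyz",s["eef_rot"]).as_matrix(); X=R[:,0]; Y=-R[:,1]
for n in("scene","top"): print(n,proj(n,[p+75*X+6*Y+[0,0,5],p+75*X-6*Y+[0,0,5],p+35*X+[0,0,5]]).round(1).tolist())
```

```text
[443.422  14.337  46.129] [444.5356799   14.48866904  47.39862488] [-3.14128664e+00 -2.34162130e-03 -2.15980975e-01] 0.3173289721550002 5.710996985435486 [-0.27189504  0.26143088 -0.78522218]
scene [[323.6, 206.4], [320.6, 209.1], [310.5, 200.3]]
top [[265.7, 257.0], [270.3, 258.0], [264.4, 273.1]]
```

View pics/st.png

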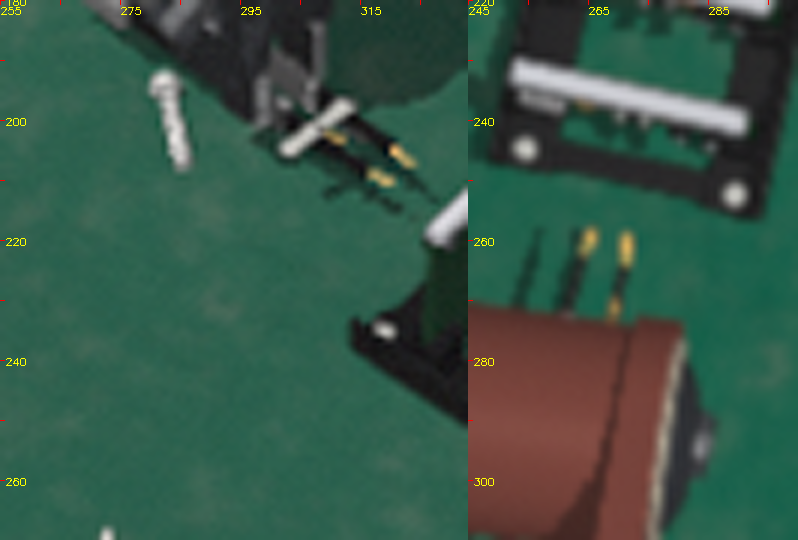

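Tips are at scene (323.7,207.3) and (320.5,210.5), and top (265.7,258.3) and (271.5,258.8), level and symmetric about the tool axis. I've used my ten views, so from here I'll measure the gap in code, comparing the brass tips' separation now with the known 28 mm at rest.

```bash
cat > tips.py <<'E'
from plan import *
from h import *
def blob(im,c,r=4.5):
    H,Wd=np.mgrid[0:480,0:640]; f=im.astype(float); w=np.clip(f[:,:,0]-f[:,:,2]-35,0,None)
    c=np.array(c,float)
    for _ in range(6):
        m=w*(np.hypot(Wd-c[0],H-c[1])<r); c=np.array([(m*Wd).sum(),(m*H).sum()])/m.sum()
    return c
def sep(n,im,g,z,r):
    C=[blob(im,q,r) for q in g]; X=atz(n,C,z)[:,:2]; return np.array(C),X
E
python3 - <<'E'
from tips import *
rest={n:cv2.imread(f"pics/{n}0.png")[:,:,::-1] for n in("scene","top")}
G0={"top":[(160.3,226),(172.3,226)],"scene":[(391,164.5),(387.5,170.5)]}
G1={"top":[(265.5,260),(271.3,261)],"scene":[(321.5,205.5),(317.8,209.3)]}
z=get_state()["eef_pos"][2]+5
for n in("top","scene"):
    for r in(2.6,3.2):
        C,X=sep(n,rest[n],G0[n],10,r); ims=[read_camera(n) for _ in range(2)]
        D=[sep(n,i,G1[n],z,r) for i in ims]; X1=np.mean([d[1] for d in D],0)
        a0=np.radians(95);a1=np.radians(77.6)
        s0=(X[0]-X[1])@[np.cos(a0),np.sin(a0)]; s1=(X1[0]-X1[1])@[np.cos(a1),np.sin(a1)]
        print(n,r,C.round(1).tolist(),D[0][0].round(1).tolist(),"rest",s0.round(2),"now",s1.round(2),"gap",(28-(s0-s1)*170/166).round(2))
s=get_state();print(s["width"],s["grip_force"],s["eef_pos"])
E
```

```text
top 2.6 [[160.0, 226.2], [171.9, 225.2]] [[265.0, 259.2], [271.0, 261.1]] rest 30.57 now 15.6 gap 12.67
top 3.2 [[160.0, 226.2], [171.9, 225.2]] [[265.1, 259.0], [271.0, 261.4]] rest 30.57 now 15.48 gap 12.54
scene 2.6 [[390.1, 163.9], [387.4, 170.7]] [[321.6, 206.0], [317.4, 209.2]] rest 29.81 now 15.56 gap 13.41
scene 3.2 [[390.1, 163.9], [387.4, 170.7]] [[321.6, 206.0], [317.3, 209.2]] rest 29.81 now 15.89 gap 13.75
0.31585219517102614 5.707595720887184 [443.50111417  14.2888559   46.28655403]
```

Run:
```python
from tips import *
a=np.radians(-12.4); x=np.array([np.cos(a),np.sin(a)]); y=np.array([-x[1],x[0]])
z=51.5
for n,g,b,bl in(("top",[(265.7,258.2),(271.5,258.8)],558.4,[(265.05,259.1),(271,261.25)]),("scene",[(323.7,207.3),(320.5,210.5)],559.1,[(321.6,206.0),(317.35,209.2)])):
    X=atz(n,g,z)[:,:2]; B=atz(n,bl,z)[:,:2]; print(n,"tips x",(X@x).round(1),"y",(X@y).round(1),"blob x",(B@x).round(1),"y",(B@y).round(1),"forward to 20mm",(b-27-(X@x).mean()).round(1))
print("robot tip x", load()[0][:2]@x+75, "y",load()[0][:2]@y, "robot fwd",560.4-27-(load()[0][:2]@x+75))
T=tri([(323.7,207.3),(320.5,210.5)],[(265.7,258.2),(271.5,258.8)]);print(T.round(1), (T[:,:2]@x).round(1),(T[:,:2]@y).round(1))
```

```text
top tips x [503.1 504.8] y [114.9 100.5] blob x [500.6 498.5] y [116.  100.3] forward to 20mm 27.5
scene tips x [507.7 508.3] y [114.3 100.4] blob x [500.6 499.2] y [114.2  98.4] forward to 20mm 24.1
robot tip x 504.9993146178993 y 109.22091869755047 robot fwd 28.400685382100676
[[517.2   5.2  47. ]
 [515.6  -9.5  48.3]] [504.1 505.6] [116.1 101.4]
```

Each camera puts the tips 24–27.5 mm short of the 20 mm stand-off and about 1.5 mm to the right. I'll move forward 26 mm with a small yaw correction and a touch more squeeze, then let it settle.

>>> move_arm(offset=[[0, 0, 0], [0.005, -0.0013, 0], [0.01, -0.0026, 0], [0.015, -0.0039, 0], [0.02, -0.0052, 0], [0.025, -0.0065, 0], [0.03, -0.0078, 0], [0.0336, -0.0087, -0.0005], [0.0336, -0.0087, -0.0005], [0.0336, -0.0087, -0.0005], [0.0336, -0.0087, -0.0005], [0.0336, -0.0087, -0.0005]], delta_rot=[[0, 0, 0.01], [0, 0, 0.02], [0, 0, 0.03], [0, 0, 0.044], [0, 0, 0.044], [0, 0, 0.044], [0, 0, 0.044], [0, 0, 0.044], [0, 0, 0.044], [0, 0, 0.044], [0, 0, 0.044], [0, 0, 0.044]], fingers=[0.312, 0.311, 0.311, 0.311, 0.311, 0.311, 0.311, 0.311, 0.311, 0.311, 0.311, 0.311])

```text
time: 19.42
eef_pos: [468.5, 7.8, 45.7]
eef_rot: [3.142, 0.0, -0.182]
contact_force: [0.1, 0.1, -1.1]
width: 0.312
grip_force: 5.9
```

Run:
```python
from tips import *
done([.0336,-.0087,-.0005],[0,0,.044])
a=np.radians(-12.4); x=np.array([np.cos(a),np.sin(a)]); y=np.array([-x[1],x[0]])
p=load()[0]; z=51
rest={n:cv2.imread(f"pics/{n}0.png")[:,:,::-1] for n in("scene","top")}
G0={"top":[(160.3,226),(172.3,226)],"scene":[(391,164.5),(387.5,170.5)]}; R0={"top":30.57,"scene":29.81}
# guess new blob positions: old ones shifted by the projected move
old={"top":[(265.05,259.1),(271,261.25)],"scene":[(321.6,206.0),(317.35,209.2)]}
for n in("top","scene"):
    O=atz(n,old[n],51.5); g=proj(n,O+np.r_[26*x+1.5*y,0])
    D=[sep(n,read_camera(n),g,z,2.9) for _ in range(3)]; X=np.mean([d[1] for d in D],0)
    s=(X[0]-X[1])@y; print(n,g.round(1).tolist(),D[0][0].round(1).tolist(),"x",(X@x).round(1),"y",(X@y).round(1),"gap",(28-(R0[n]-s)*170/166).round(2))
s=get_state();print(p,{k:np.round(s[k],4) for k in("time","eef_pos","eef_rot","width","grip_force","contact_force","joint_vel")})
```

```text
top [[266.8, 248.8], [272.7, 251.0]] [[267.0, 249.2], [273.0, 250.0]] x [525.7 526.8] y [116.9 101.7] gap 12.22
scene [[329.6, 210.6], [325.4, 213.8]] [[329.6, 211.0], [325.7, 214.2]] x [527.3 526.5] y [114.7  99.7] gap 12.8
[468.622   7.812  45.754] {'time': np.float64(19.725), 'eef_pos': array([468.6075,   7.8336,  45.7604]), 'eef_rot': array([-3.1416, -0.    , -0.1819]), 'width': np.float64(0.3151), 'grip_force': np.float64(5.8636), 'contact_force': array([ 0.3785, -1.3948, -0.3676]), 'joint_vel': array([-0.    , -0.0001, -0.001 ,  0.0018,  0.0009,  0.0014])}
```

>>> move_arm(offset=[[0.0003, 0.0012, 0], [0.0003, 0.0012, 0], [0.0003, 0.0012, 0], [0.0003, 0.0012, 0], [0.0003, 0.0012, 0], [0.0003, 0.0012, 0], [0.0003, 0.0012, 0], [0.0003, 0.0012, 0]], delta_rot=[[0, 0, 0], [0, 0, 0], [0, 0, 0], [0, 0, 0], [0, 0, 0], [0, 0, 0], [0, 0, 0], [0, 0, 0]], fingers=[0.308, 0.308, 0.308, 0.308, 0.308, 0.308, 0.308, 0.308])

```text
time: 20.72
eef_pos: [468.9, 8.7, 45.8]
eef_rot: [3.142, -0.0, -0.182]
contact_force: [-0.5, -0.4, -0.9]
width: 0.31
grip_force: 6.0
```

Run:
```python
from tips import *
a=np.radians(-12.4); x=np.array([np.cos(a),np.sin(a)]); y=np.array([-x[1],x[0]])
R0={"top":30.57,"scene":29.81}; G={"top":[(266.7,249.2),(272.7,250)],"scene":[(329.9,210.7),(326,213.9)]}; w=[]
for n in("top","scene"):
    D=[]
    for _ in range(4):
        im=read_camera(n); D.append(sep(n,im,G[n],51,2.9)); s=get_state(); w.append((s["width"],s["grip_force"]))
    X=np.mean([d[1] for d in D],0); q=(X[0]-X[1])@y; print(n,D[0][0].round(1).tolist(),"x",(X@x).round(1),"y",(X@y).round(1),"gap",(28-(R0[n]-q)*170/166).round(2))
    cv2.imwrite(f"pics/fin_{n}.png",im[:,:,::-1])
# rails unmoved? compare before (tw1) and now in the scene view
A=cv2.imread("pics/tw1_s.png")[195:270,340:395].astype(int);B=cv2.imread("pics/fin_scene.png")[195:270,340:395].astype(int); print("rack diff",np.abs(A-B).mean())
print(np.mean(w,0),np.std(w,0),s["eef_pos"],s["time"],s["contact_force"])
```

```text
top [[266.7, 249.6], [272.2, 250.8]] x [524.6 524.6] y [117.4 103.3] gap 11.21
scene [[329.0, 210.4], [326.2, 214.0]] x [524.5 527. ] y [115.4 101.1] gap 12.2
rack diff 2.421979797979798
[0.308724   5.96374291] [1.16129593e-03 9.19133299e-05] [468.82329627   8.72926211  45.73211761] 21.125 [ 0.67922882  0.70375381 -0.11352126]
```

```bash
python3 -c "
from station import *
print(job_done())"
```

```text
the job is handed in; nothing more can be done
None
```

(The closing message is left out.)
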